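# Sort the mixed bread rolls onto their trays

### The arm

A 6-joint arm with a two-finger parallel gripper is mounted at the origin on the work surface. World frame = base frame: x ahead of the robot, y to its left, z up, the work surface at z = 0. Lengths are in m, angles in rad, forces in N, time in s.
With the tool pointing down it reaches from about 0.25 to 0.725 m from the base axis. Payload 9.7 kg.
Tool frame: the origin (TCP) lies midway between the tips of the shut fingers; the grasp point (between the pads) lies 19 mm behind it; z points along the fingers, y is the direction in which the jaws open and shut (so a half turn about z gives the same grasp; the last joint's range is limited). The gripper opens to 85 mm and grips with 20 to 120 N. Pads are 22 mm wide; open, the fingers measure 114 mm over their backs; the gripper's body (76 mm by 85 mm) begins 54 mm behind the grasp point. The pads swing forward as they close: fully open they stand 13 mm farther back than shut.
Start: joints at [1.222, 0.087, 0.176, 1.66, 0, 1.571], TCP at [0.188, 0.517, 0.231] pointing down, gripper open.
Joint ranges: [-3.13, 3.13], [-0.85, 1.81], [-1.15, 1.24], [-2.2, 2.28], [-1.44, 1.52], [-3.14, 3.14]. Speed limits (rad/s): [2.22, 2.22, 2.57, 3.14, 3.14, 3.14].

### API

Orientations are given as a rotation vector (axis times angle).
In Python, from cell import ctrl, read_camera, workorder gives the robot as it stands.
- The arm moves only by the shell command python3 -m jog 'ROWS' [FORCE]. ROWS is JSON, a list of rows, each an object with "slide": the shift along the world's x, y, z in m, a list of three; "rot": the turn, a rotation vector about the world's x, y, z in rad, a list of three; "claw": the closure, from 0 (fully open) to 1 (shut). A call has 1 to 5 rows; each row is the pose to reach, as a shift and turn from the pose commanded when the call began; what a row does not reach only later rows make up. A row lasts 1/8 s, in which the tool goes at most 62.5 mm and 10.7 degrees, less where a joint would pass 70% of its speed; a pose out of reach is approached as far as the arm can. A call with a gripper value outside its range is refused whole. The fingers move at their own pace and stop on an object; FORCE is the grip in N (left out, the last holds). Time passes only in rows, so rows that repeat a pose let the fingers close. It gives the time, the measured TCP pose, the force and the opening at its end, in the units of the state.
- ctrl.state(): the state, without advancing time (a new reading comes with each control period).
- read_camera(name): name is "scene" or "top"; returns a dict with "img" (480x640x3 uint8, red, green, blue), "K" (3x3 intrinsics, pixels), "k1" (the pictures are not rectified: a ray, as slopes to the right and down, at radius r is drawn at 1 + k1 r^2 times it, then the intrinsics apply), "R" (3x3) and "t" (3): a world point X has camera coordinates R X + t. Camera axes: x right, y down, z forward; pixel columns grow to the right and rows downward; lengths in m; the calibration is good to about 2 mm. A picture is of the moment at which its call begins. There is no depth.
- workorder.finish_job(): hands the job in, once; it reports no verdict.
The state is a dict: "t": time; "joint_pos": joint angles; "dq": joint speeds; "effort": joint torques, N m; "tool_pos": TCP position; "tool_rot": TCP orientation; "contact_force": force on the tool from outside, world axes, zero at the start; "wrist_torque": the same for the moment, N m; "grip_width": finger opening in m.
Only numpy, scipy, OpenCV 4.12 (cv2) and the standard library are available. Lean on these libraries where they do the work, as an engineer would, in place of code of your own. Each camera call takes 0.05 s, during which the arm holds its last target.

### The job

Sort the four loose rolls (two round, one long, one ring) from the bench into the baking trays: each goes into the tray that already holds a roll of its own shape. Lay each one flat on the tray's floor, right side up, inside the rim and not on top of another roll; set them down gently without dropping them, and leave the rolls that are already in the trays where they are.

Things in the scene. Friction and masses are not known exactly. Their poses are not given: they have to be found in the camera images.
- round_a_mid (a point): Golden crusty round roll, a dome with a flat base, diameter 58 mm, 38 mm high, with a pale cross on top, about 55 g. Lies loose on the table in front of the robot and has to be put away. The point is its centre, half-way up; z up.
- round_b_mid (a point): Golden crusty round roll, a dome with a flat base, diameter 58 mm, 38 mm high, with a pale cross on top, about 55 g. Lies loose on the table in front of the robot and has to be put away. The point is its centre, half-way up; z up.
- long_c_mid (a point): Golden crusty long roll, 100 mm (its x) by 42 mm (its y) by 34 mm high, rounded edges, three pale slashes on top, about 70 g. Lies loose on the table in front of the robot and has to be put away. The point is its centre, half-way up; z up.
- ring_d_mid (a point): Golden crusty ring roll (a small torus), outside diameter 66 mm, hole 20 mm, 23 mm high, lying flat, about 40 g. Lies loose on the table in front of the robot and has to be put away. The point is its centre, half-way up; z up.
- sample_round_mid (a point): Golden crusty round roll, a dome with a flat base, diameter 58 mm, 38 mm high, with a pale cross on top, about 55 g. Already lies in its tray; it must stay where it is. The point is its centre, half-way up; z up.
- sample_long_mid (a point): Golden crusty long roll, 100 mm (its x) by 42 mm (its y) by 34 mm high, rounded edges, three pale slashes on top, about 70 g (its x within 0.2 rad of the tray's x). Already lies in its tray; it must stay where it is. The point is its centre, half-way up; z up.
- sample_ring_mid (a point): Golden crusty ring roll (a small torus), outside diameter 66 mm, hole 20 mm, 23 mm high, lying flat, about 40 g. Already lies in its tray; it must stay where it is. The point is its centre, half-way up; z up.
- tray_round: Shallow oblong baking tray, dark floor and bright rim, fixed to the table: outside 150 mm (its x) by 230 mm (its y), walls 4 mm thick and 18 mm high, floor 4 mm thick (inside 142 x 222 mm). Origin at the centre of its underside, z up. Recognised by the one round roll already in it, near the -y end; the rest of the tray is free.
- tray_long: Shallow oblong baking tray, dark floor and bright rim, fixed to the table: outside 150 mm (its x) by 230 mm (its y), walls 4 mm thick and 18 mm high, floor 4 mm thick (inside 142 x 222 mm). Origin at the centre of its underside, z up. Recognised by the one long roll already in it, near the +y end; the rest of the tray is free.
- tray_ring: Shallow oblong baking tray, dark floor and bright rim, fixed to the table: outside 150 mm (its x) by 230 mm (its y), walls 4 mm thick and 18 mm high, floor 4 mm thick (inside 142 x 222 mm). Origin at the centre of its underside, z up. Recognised by the one ring roll already in it, near the -y end; the rest of the tray is free.

How it is judged:
By the outcome, as a careful person would: the job done as asked, in the order asked, and still so for the second after the job is handed in, with the robot touching nothing.
It also fails if it takes over 99 s, if anything falls off the work surface, if the arm or the gripper's body presses on something with over 40 N, if the wrist force passes 120 N, or if a joint passes its speed limit or range.

## Working session

There is one attempt and no reset: what is moved stays moved. The work goes in short steps, Python scripts to look and compute and a shell command to move; the robot and the scene stay as the last step left them, time stands still between calls to the robot, and variables do not carry over. Pictures are saved under pics/ and viewed, and the job is handed in when it is done.

```bash
ls; mkdir -p pics
python3 - <<'E'
from cell import ctrl, read_camera
import cv2
print(ctrl.state())
for n in("scene","top"):
    d=read_camera(n); cv2.imwrite(f"pics/{n}0.png",d["img"][:,:,::-1]); print(n,d["K"],d["k1"],d["R"],d["t"])
E
```

```text
pics
{'t': 0.0, 'joint_pos': array([1.22198228e+00, 8.74547724e-02, 1.75103707e-01, 1.65982853e+00,
       7.41951117e-06, 1.57077967e+00]), 'dq': array([-0.00174265,  0.00083641,  0.00136195,  0.00011832, -0.00226498,
       -0.00077557]), 'effort': array([-2.89028038e-03, -5.20390964e+01,  4.64801073e+01,  1.63639878e-02,
       -1.55640428e-04,  2.16371539e-06]), 'tool_pos': array([0.18789264, 0.51664172, 0.23057039]), 'tool_rot': array([-5.45073509e-01, -3.09369369e+00,  2.13767706e-03]), 'contact_force': array([ 0.73330332, -0.75890028,  0.06601559]), 'wrist_torque': array([ 0.03579939,  0.01374067, -0.03879966]), 'grip_width': 0.08546208850526803}
scene [[475.53728359   0.         321.24952291]
 [  0.         475.53728359 239.95881637]
 [  0.           0.           1.        ]] -0.08384445779375517 [[-0.15235662  0.98827957  0.00953727]
 [ 0.58092298  0.09735573 -0.80811531]
 [-0.79957236 -0.1175813  -0.5889471 ]] [ 0.08761447 -0.27528084  1.51478352]
top [[470.71512404   0.         319.30662624]
 [  0.         470.71512404 243.4681266 ]
 [  0.           0.           1.        ]] -0.07173220522382963 [[ 2.09524350e-02 -9.99775251e-01  3.23150621e-03]
 [-9.89660592e-01 -2.11989653e-02 -1.41853859e-01]
 [ 1.41890482e-01 -2.25910599e-04 -9.89882337e-01]] [-0.02789938  0.57393395  0.9620595 ]
```

View pics/scene0.png

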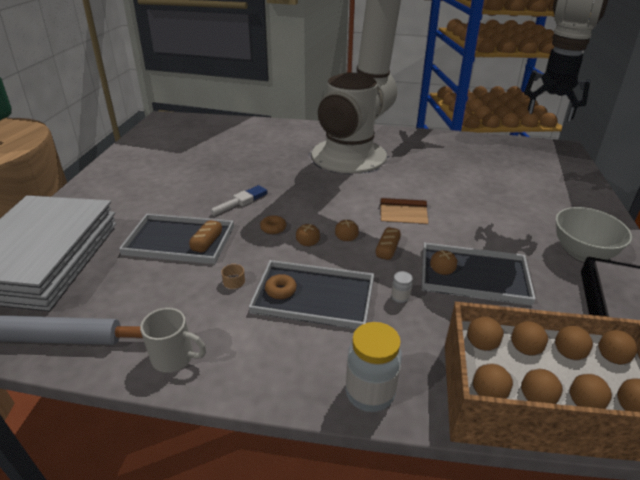

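View pics/top0.png

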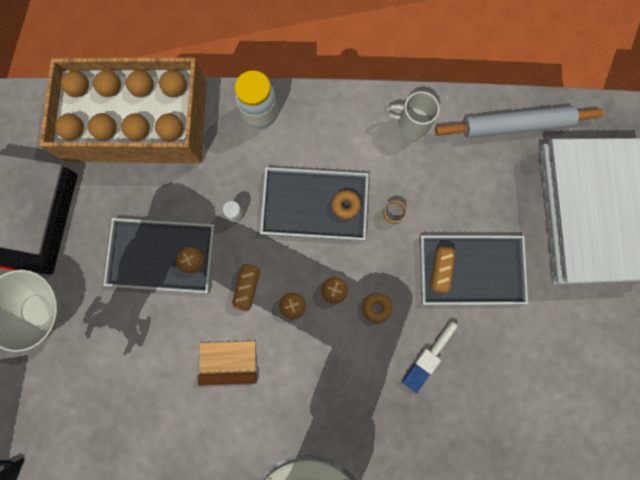

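The top picture shows the loose rolls: long (246,288), round (292,306), round (334,290), ring (377,307). The trays are round (159,256), ring (315,204) and long (473,270). I'll enlarge to read pixels more closely.

```bash
cat > h.py <<'E'
import numpy as np, cv2
from cell import ctrl, read_camera
def px2w(d,uv,z):
    uv=np.array(uv,float).reshape(-1,1,2)
    n=cv2.undistortPoints(uv,d["K"],np.array([d["k1"],0,0,0,0.]))[:,0]
    R,t=d["R"],d["t"]; C=-R.T@t
    r=np.c_[n,np.ones(len(n))]@R
    z=np.broadcast_to(z,(len(n),))
    return C+r*((z-C[2])/r[:,2])[:,None]
def w2px(d,X):
    p,_=cv2.projectPoints(np.array(X,float).reshape(-1,1,3),cv2.Rodrigues(d["R"])[0],d["t"],d["K"],np.array([d["k1"],0,0,0,0.]))
    return p[:,0]
def crop(d,name,x0,y0,x1,y1,s,bright=1.5):
    im=d["img"][y0:y1,x0:x1,::-1]
    im=cv2.resize(im,None,fx=s,fy=s,interpolation=cv2.INTER_CUBIC)
    im=cv2.convertScaleAbs(im,alpha=bright)
    for u in range((x0+9)//10*10,x1,10):
        cv2.putText(im,str(u),(int((u-x0+.5)*s)-10,8),0,.33,(0,255,255)) if u%20==0 else 0
        cv2.line(im,(int((u-x0+.5)*s),10),(int((u-x0+.5)*s),15),(0,255,255))
    for v in range((y0+9)//10*10,y1,10):
        cv2.putText(im,str(v),(0,int((v-y0+.5)*s)+4),0,.33,(0,255,255)); cv2.line(im,(22,int((v-y0+.5)*s)),(27,int((v-y0+.5)*s)),(0,255,255))
    cv2.imwrite(f"pics/{name}.png",im)
E
python3 - <<'E'
from h import *
d=read_camera("top")
crop(d,"c1",220,250,420,340,4,2)
crop(d,"c2",95,155,385,305,2.75,2)
crop(d,"c3",380,190,540,310,5,2)
# color segmentation
hsv=cv2.cvtColor(d["img"],cv2.COLOR_RGB2HSV)
m=((hsv[...,1]>110)&(hsv[...,0]<25)).astype(np.uint8)
n,l,s,c=cv2.connectedComponentsWithStats(m)
for i in range(1,n):
    if 100<s[i][4]<1500 and 160<c[i][1]<340:
        (x,y),r,a=cv2.minAreaRect(np.argwhere(l==i)[:,::-1].astype(np.float32))
        print(s[i],c[i].round(1),(round(x,1),round(y,1)),np.round(r,1),round(a,1))
E
```

```text
[332 190  29  29 613] [345.9 204. ] (346.0, 204.0) [28. 28.] 90.0
[176 247  28  26 534] [189.5 259.7] (189.6, 259.8) [26.8 25. ] 26.6
[431 246  24  47 812] [442.6 269.1] (442.7, 269.1) [19.7 46.1] 8.4
[233 264  26  46 757] [245.5 287. ] (245.4, 287.1) [19.3 45.6] 13.0
[321 278  26  26 487] [333.9 290.1] (333.5, 290.5) [25. 25.] 90.0
[279 293  27  26 499] [292.2 305.4] (292.2, 305.2) [24.7 25.5] 45.0
[363 293  29  30 608] [376.8 307.4] (377.0, 307.5) [29. 28.] 90.0
```

View pics/c1.png

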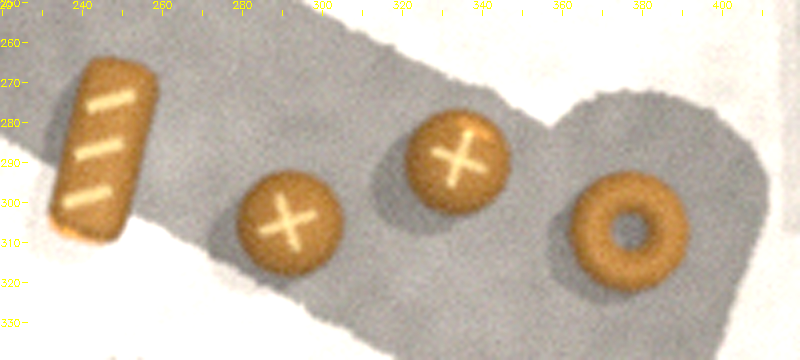

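View pics/c2.png

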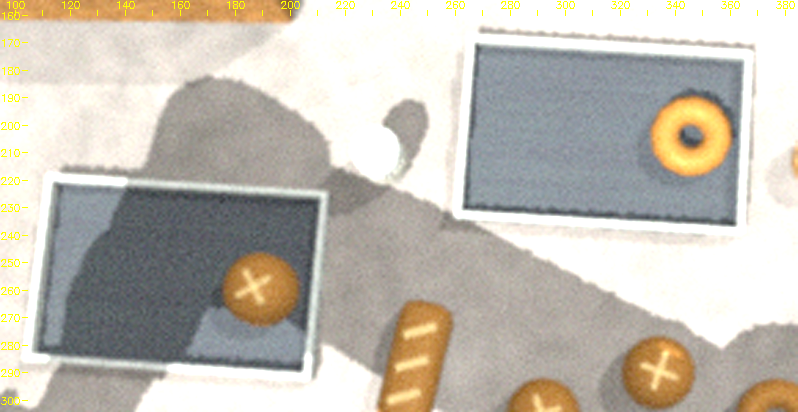

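View pics/c3.png

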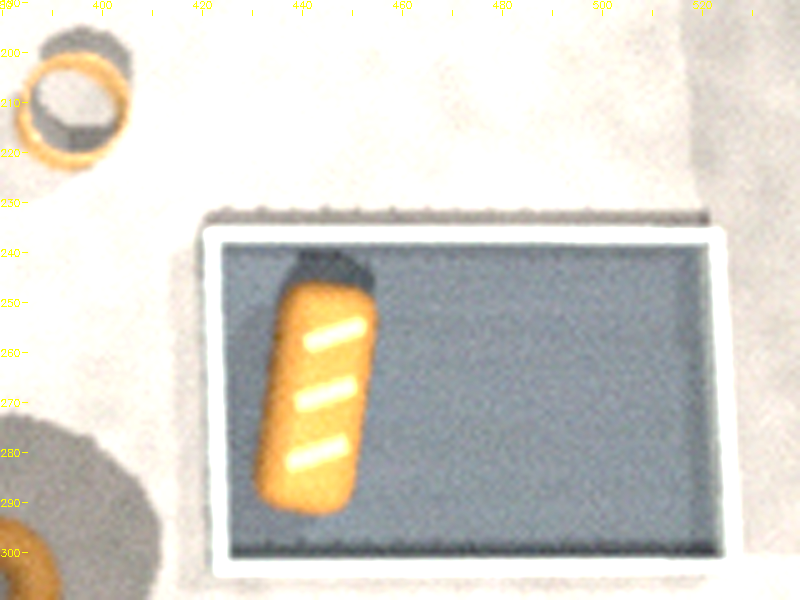

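Run:
```python
from h import *
d=read_camera("top")
T={"round":[(111.6,217),(213.4,223.6),(208.3,292),(106.5,287.2)],"ring":[(266,167.5),(369,172.5),(366,238.3),(260.5,235)],"long":[(420.3,234.7),(524.3,234.9),(527.9,303.5),(422.1,304.9)]}
for k,c in T.items():
    P=px2w(d,c,.018)[:,:2]; print(k,P.mean(0).round(3),"sides",np.linalg.norm(P-np.roll(P,-1,0),axis=1).round(3))
    dirs=[P[0]-P[1],P[3]-P[2]]; print("  y-axis dir ang",[round(np.arctan2(-v[0],v[1]),3) for v in dirs],"corners",P.round(3).tolist())
B={"roundA":(292,305.2,.016),"roundB":(333.7,290.3,.016),"ringd":(377,307.5,.0115),"sround":(189.6,259.6,.02),"sring":(346,204,.0155)}
for k,(u,v,z) in B.items(): print(k,px2w(d,[(u,v)],z)[0].round(4))
for k,(u,v),a,z in(("longc",(245.5,287.1),13,.019),("slong",(442.7,269.2),8.4,.023)):
    v2=np.radians(a); e=np.array([-np.sin(v2),np.cos(v2)])*20
    P=px2w(d,[(u,v),(u-e[0],v-e[1]),(u+e[0],v+e[1])],z); q=P[1]-P[2]; print(k,P[0].round(4),"yaw",np.arctan2(q[1],q[0]).round(3))
R=cv2.Rodrigues(ctrl.state()["tool_rot"])[0]; print(R.round(3), ctrl.state()["t"])
```

```text
round [0.546 0.334] sides [0.23  0.15  0.225 0.156]
  y-axis dir ang [np.float64(-0.046), np.float64(-0.02)] corners [[0.627, 0.448], [0.617, 0.218], [0.467, 0.221], [0.471, 0.447]]
ring [ 0.668 -0.005] sides [0.231 0.149 0.231 0.153]
  y-axis dir ang [np.float64(-0.028), np.float64(-0.01)] corners [[0.747, 0.107], [0.74, -0.123], [0.591, -0.118], [0.594, 0.113]]
long [ 0.528 -0.355] sides [0.233 0.151 0.233 0.153]
  y-axis dir ang [np.float64(0.02), np.float64(0.028)] corners [[0.602, -0.237], [0.607, -0.47], [0.455, -0.473], [0.449, -0.24]]
roundA [0.4429 0.0401 0.016 ]
roundB [ 0.4767 -0.0489  0.016 ]
ringd [ 0.4417 -0.1431  0.0115]
sround [0.5359 0.2656 0.02  ]
sring [ 0.6676 -0.073   0.0155]
longc [0.4792 0.1412 0.019 ] yaw -0.188
slong [ 0.5264 -0.2841  0.023 ] yaw -0.161
[[-0.94   0.342 -0.   ]
 [ 0.342  0.94  -0.001]
 [ 0.    -0.001 -1.   ]] 0.2
```

```bash
python3 -m jog '[{"slide":[0.18,-0.23,-0.06],"rot":[0,0,0.15],"claw":0},{"slide":[0.18,-0.23,-0.06],"rot":[0,0,0.15],"claw":0},{"slide":[0.18,-0.23,-0.06],"rot":[0,0,0.15],"claw":0},{"slide":[0.18,-0.23,-0.06],"rot":[0,0,0.15],"claw":0},{"slide":[0.18,-0.23,-0.06],"rot":[0,0,0.15],"claw":0}]' 25
```

```text
t: 0.82
tool_pos: [0.3689, 0.2849, 0.1708]
tool_rot: [0.313, 3.126, -0.0]
contact_force: [-0.1, 0.8, 0.1]
grip_width: 0.0854
```

```bash
python3 -m jog '[{"slide":[0.11,-0.144,-0.07],"rot":[0,0,0],"claw":0},{"slide":[0.11,-0.144,-0.07],"rot":[0,0,0],"claw":0},{"slide":[0.11,-0.144,-0.07],"rot":[0,0,0],"claw":0.15},{"slide":[0.11,-0.144,-0.07],"rot":[0,0,0],"claw":0.15},{"slide":[0.11,-0.144,-0.07],"rot":[0,0,0],"claw":0.15}]' 25
python3 - <<'E'
from h import *
d=read_camera("scene"); crop(d,"s1",230,150,550,330,2.5,1.5)
s=ctrl.state();R=cv2.Rodrigues(s["tool_rot"])[0];print(s["tool_pos"],R[:,1],R[:,2],s["joint_pos"])
E
```

```text
t: 1.45
tool_pos: [0.4779, 0.1426, 0.1011]
tool_rot: [-0.314, -3.125, 0.0]
contact_force: [-0.1, 0.1, 0.3]
grip_width: 0.0725
[0.4777426  0.14332003 0.10160449] [1.97492242e-01 9.80304418e-01 2.50423489e-04] [-5.68902625e-05  2.66915930e-04 -9.99999963e-01] [ 2.91296084e-01 -4.52318262e-02 -2.08612127e-01  1.40739386e+00
  2.72009959e-04  4.90095195e-01]
```

View pics/s1.png

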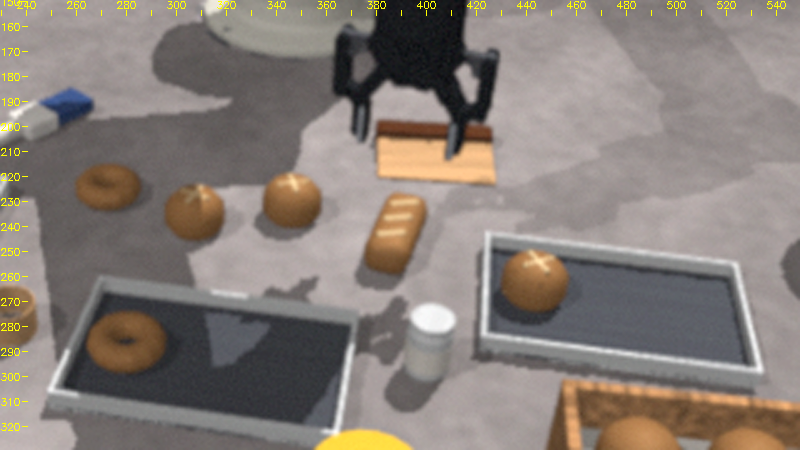

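The gripper hangs open above the long roll at (397,235), with its jaws across the roll's width. I'll go down and grip.

```bash
python3 -m jog '[{"slide":[0.001,-0.002,-0.05],"rot":[0,0,0],"claw":0.15},{"slide":[0.001,-0.002,-0.085],"rot":[0,0,0],"claw":0.15},{"slide":[0.001,-0.002,-0.098],"rot":[0,0,0],"claw":0.15},{"slide":[0.001,-0.002,-0.098],"rot":[0,0,0],"claw":0.3},{"slide":[0.001,-0.002,-0.098],"rot":[0,0,0],"claw":0.5}]' 25
python3 -m jog '[{"slide":[0,0,0],"rot":[0,0,0],"claw":0.7},{"slide":[0,0,0],"rot":[0,0,0],"claw":0.7},{"slide":[0,0,0],"rot":[0,0,0],"claw":0.7}]' 25
```

```text
t: 2.12
tool_pos: [0.4799, 0.1416, 0.0051]
tool_rot: [0.311, 3.124, 0.002]
contact_force: [0.2, 0.8, 1.4]
grip_width: 0.0433
t: 2.5
tool_pos: [0.48, 0.1415, 0.0052]
tool_rot: [0.311, 3.124, 0.003]
contact_force: [-1.4, 2.1, 6.6]
grip_width: 0.0417
```

```bash
python3 -m jog '[{"slide":[0,0,0.03],"rot":[0,0,0],"claw":0.7},{"slide":[0,0,0.08],"rot":[0,0,0],"claw":0.7},{"slide":[0,-0.03,0.12],"rot":[0,0,0],"claw":0.7},{"slide":[0.01,-0.09,0.12],"rot":[0,0,0.1],"claw":0.7},{"slide":[0.02,-0.15,0.12],"rot":[0,0,0.22],"claw":0.7}]' 25
python3 -m jog '[{"slide":[0.01,-0.06,0],"rot":[0,0,0],"claw":0.7},{"slide":[0.02,-0.12,0],"rot":[0,0,0],"claw":0.7},{"slide":[0.02,-0.18,0],"rot":[0,0,0],"claw":0.7},{"slide":[0.03,-0.24,0],"rot":[0,0,0],"claw":0.7},{"slide":[0.03,-0.30,0],"rot":[0,0,0],"claw":0.7}]' 25
```

```text
t: 3.12
tool_pos: [0.4997, -0.0105, 0.1249]
tool_rot: [-0.041, 3.138, -0.0]
contact_force: [0.9, 1.1, -1.2]
grip_width: 0.0416
t: 3.75
tool_pos: [0.5293, -0.3114, 0.1241]
tool_rot: [-0.033, 3.14, -0.001]
contact_force: [0.1, -0.1, -0.1]
grip_width: 0.042
```

```bash
python3 -m jog '[{"slide":[0,-0.05,-0.02],"rot":[0,0,0],"claw":0.7},{"slide":[0,-0.084,-0.05],"rot":[0,0,0],"claw":0.7},{"slide":[0,-0.084,-0.07],"rot":[0,0,0],"claw":0.7},{"slide":[0,-0.084,-0.07],"rot":[0,0,0],"claw":0.7}]' 25
python3 - <<'E'
from h import *
d=read_camera("scene"); crop(d,"s2",100,130,300,280,4,1.5)
d=read_camera("top"); crop(d,"t2",390,200,550,320,5,1.8)
E
```

```text
t: 4.25
tool_pos: [0.5282, -0.3921, 0.0518]
tool_rot: [0.033, -3.139, -0.003]
contact_force: [-0.7, 0.6, 0.0]
grip_width: 0.0416
```

View pics/s2.png

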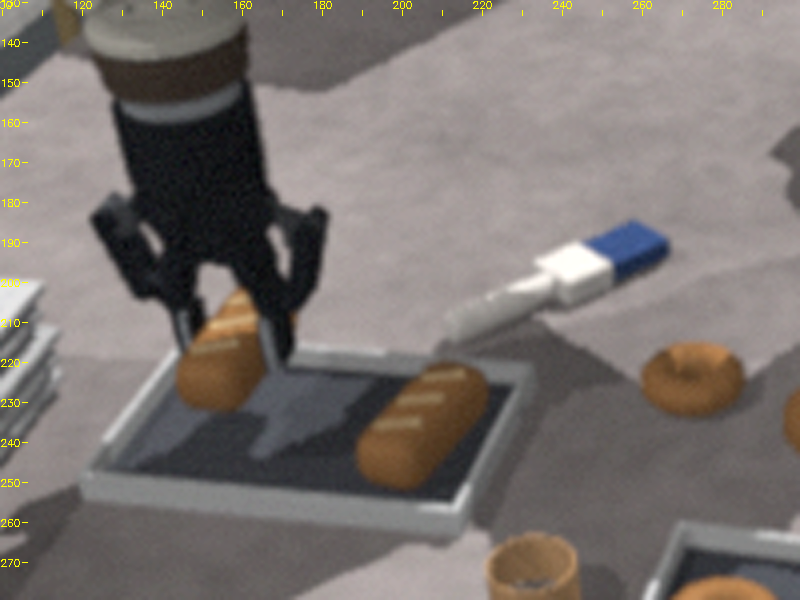

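View pics/t2.png

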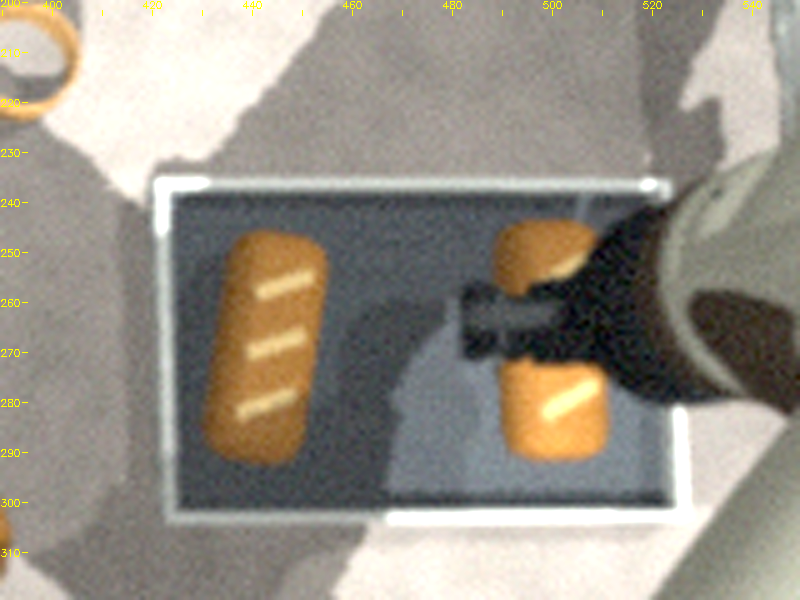

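The roll hangs level in the grip over the free half of the long tray and is lined up with the tray. I'll lower it slowly.

```bash
python3 -m jog '[{"slide":[0,0,-0.02],"rot":[0,0,0],"claw":0.7},{"slide":[0,0,-0.032],"rot":[0,0,0],"claw":0.7},{"slide":[0,0,-0.038],"rot":[0,0,0],"claw":0.7},{"slide":[0,0,-0.041],"rot":[0,0,0],"claw":0.7},{"slide":[0,0,-0.041],"rot":[0,0,0],"claw":0.7}]' 25
```

```text
t: 4.97
tool_pos: [0.529, -0.3932, 0.0123]
tool_rot: [-0.033, 3.141, -0.0]
contact_force: [0.0, -0.1, -1.1]
grip_width: 0.0418
```

```bash
python3 -m jog '[{"slide":[0,0,-0.001],"rot":[0,0,0],"claw":0.7},{"slide":[0,0,-0.002],"rot":[0,0,0],"claw":0.7},{"slide":[0,0,-0.002],"rot":[0,0,0],"claw":0.7}]' 25
python3 -m jog '[{"slide":[0,0,-0.001],"rot":[0,0,0],"claw":0.7},{"slide":[0,0,-0.001],"rot":[0,0,0],"claw":0.7}]' 25
```

```text
t: 5.35
tool_pos: [0.529, -0.3931, 0.0103]
tool_rot: [-0.033, 3.141, -0.0]
contact_force: [0.8, 0.1, -1.3]
grip_width: 0.0419
t: 5.6
tool_pos: [0.529, -0.3932, 0.0094]
tool_rot: [-0.033, 3.141, -0.0]
contact_force: [0.6, 0.5, 0.0]
grip_width: 0.0417
```

Almost touching. One more mm, then open a little and retreat.

```bash
python3 -m jog '[{"slide":[0,0,-0.001],"rot":[0,0,0],"claw":0.7},{"slide":[0,0,-0.001],"rot":[0,0,0],"claw":0.45},{"slide":[0,0,-0.001],"rot":[0,0,0],"claw":0.3},{"slide":[0,0,-0.001],"rot":[0,0,0],"claw":0.2},{"slide":[0,0,-0.001],"rot":[0,0,0],"claw":0.2}]' 25
python3 -m jog '[{"slide":[0,0,0.02],"rot":[0,0,0],"claw":0.2},{"slide":[0,0,0.06],"rot":[0,0,0],"claw":0.15},{"slide":[0,0.03,0.10],"rot":[0,0,0],"claw":0},{"slide":[-0.03,0.09,0.10],"rot":[0,0,-0.18],"claw":0},{"slide":[-0.06,0.14,0.10],"rot":[0,0,-0.36],"claw":0}]' 25
```

```text
t: 6.22
tool_pos: [0.529, -0.3931, 0.0082]
tool_rot: [0.033, -3.141, -0.0]
contact_force: [0.2, 0.3, -0.7]
grip_width: 0.0682
t: 6.85
tool_pos: [0.4691, -0.2524, 0.1103]
tool_rot: [0.539, 3.092, -0.001]
contact_force: [0.3, 1.1, 0.6]
grip_width: 0.0852
```

```bash
python3 -m jog '[{"slide":[-0.01,0.03,0],"rot":[0,0,-0.18],"claw":0},{"slide":[-0.02,0.06,0],"rot":[0,0,-0.36],"claw":0},{"slide":[-0.027,0.109,0],"rot":[0,0,-0.54],"claw":0},{"slide":[-0.027,0.109,0],"rot":[0,0,-0.72],"claw":0},{"slide":[-0.027,0.109,0],"rot":[0,0,-0.9],"claw":0}]' 25
python3 -m jog '[{"slide":[0,0,0],"rot":[0,0,-0.18],"claw":0},{"slide":[0,0,-0.03],"rot":[0,0,-0.33],"claw":0},{"slide":[0,0,-0.04],"rot":[0,0,-0.33],"claw":0},{"slide":[0,0,-0.04],"rot":[0,0,-0.33],"claw":0}]' 25
python3 - <<'E'
from h import *
s=ctrl.state();R=cv2.Rodrigues(s["tool_rot"])[0];print(s["tool_pos"],R[:,1])
d=read_camera("scene"); crop(d,"s3",110,130,310,280,4,1.5)
d=read_camera("top"); crop(d,"t3",320,200,540,360,3.6,1.8)
E
```

```text
t: 7.48
tool_pos: [0.4425, -0.1439, 0.1102]
tool_rot: [1.829, 2.552, 0.001]
contact_force: [-0.2, 0.3, 0.8]
grip_width: 0.0856
t: 7.98
tool_pos: [0.442, -0.1444, 0.0687]
tool_rot: [-2.215, -2.227, 0.0]
contact_force: [-0.3, 0.3, 0.3]
grip_width: 0.0854
[ 0.44195879 -0.14439034  0.0687012 ] [ 9.99986193e-01  5.24428608e-03 -3.33693105e-04]
```

View pics/s3.png

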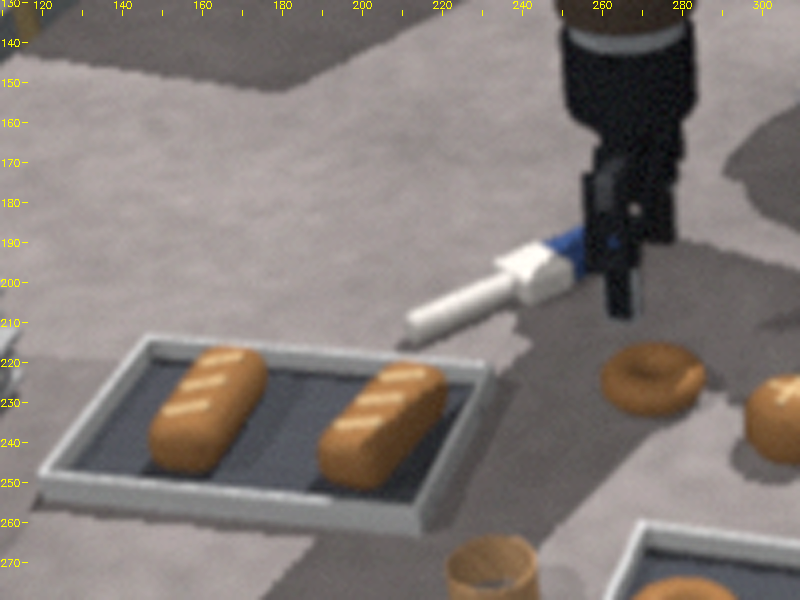

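View pics/t3.png

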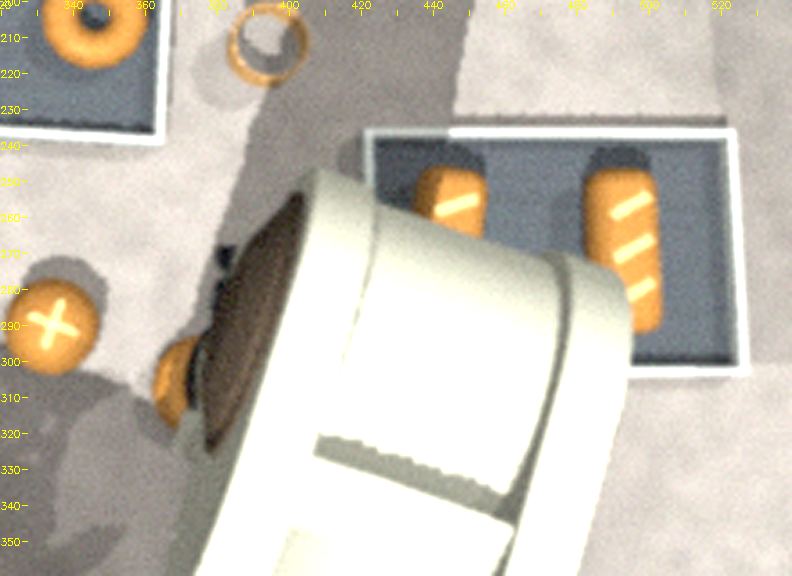

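The long roll lies flat and right side up in its tray, and the sample hasn't moved. The gripper is above the ring, so I'll descend.

```bash
python3 -m jog '[{"slide":[0,0.001,-0.04],"rot":[0,0,0],"claw":0},{"slide":[0,0.001,-0.06],"rot":[0,0,0],"claw":0},{"slide":[0,0.001,-0.068],"rot":[0,0,0],"claw":0},{"slide":[0,0.001,-0.068],"rot":[0,0,0],"claw":0},{"slide":[0,0.001,-0.068],"rot":[0,0,0],"claw":0.15}]' 25
python3 -m jog '[{"slide":[0,0,0],"rot":[0,0,0],"claw":0.25},{"slide":[0,0,0],"rot":[0,0,0],"claw":0.35},{"slide":[0,0,0],"rot":[0,0,0],"claw":0.45},{"slide":[0,0,0],"rot":[0,0,0],"claw":0.45}]' 25
```

```text
t: 8.7
tool_pos: [0.4429, -0.1437, 0.0015]
tool_rot: [2.218, 2.223, 0.001]
contact_force: [0.1, -0.5, 0.7]
grip_width: 0.0727
t: 9.2
tool_pos: [0.4429, -0.1437, 0.0014]
tool_rot: [2.218, 2.223, 0.001]
contact_force: [-1.1, 0.6, 5.4]
grip_width: 0.0641
```

The width is 64 mm and there is some upward force, so the pads sit a bit high on the torus. I'll re-grip 5 mm lower.

```bash
python3 -m jog '[{"slide":[0,0,0],"rot":[0,0,0],"claw":0.15},{"slide":[0,0,0],"rot":[0,0,0],"claw":0.1},{"slide":[0,0,-0.005],"rot":[0,0,0],"claw":0.1},{"slide":[0,0,-0.005],"rot":[0,0,0],"claw":0.2},{"slide":[0,0,-0.005],"rot":[0,0,0],"claw":0.2}]' 25
python3 -m jog '[{"slide":[0,0,0],"rot":[0,0,0],"claw":0.25},{"slide":[0,0,0],"rot":[0,0,0],"claw":0.35},{"slide":[0,0,0],"rot":[0,0,0],"claw":0.45},{"slide":[0,0,0],"rot":[0,0,0],"claw":0.45}]' 25
```

```text
t: 9.82
tool_pos: [0.442, -0.1434, -0.0049]
tool_rot: [-2.219, -2.223, 0.0]
contact_force: [-0.8, -0.6, 0.2]
grip_width: 0.0681
t: 10.32
tool_pos: [0.4422, -0.1435, -0.0047]
tool_rot: [2.219, 2.224, -0.0]
contact_force: [-0.6, -0.2, 1.4]
grip_width: 0.0644
```

```bash
python3 -m jog '[{"slide":[0,0,0.02],"rot":[0,0,0],"claw":0.45},{"slide":[0,0,0.06],"rot":[0,0,0],"claw":0.45},{"slide":[0.01,0.01,0.11],"rot":[0,0,0],"claw":0.45},{"slide":[0.05,0.04,0.12],"rot":[0,0,0],"claw":0.45},{"slide":[0.09,0.07,0.12],"rot":[0,0,0],"claw":0.45}]' 25
python3 -m jog '[{"slide":[0.04,0.03,0],"rot":[0,0,-0.02],"claw":0.45},{"slide":[0.08,0.065,0],"rot":[0,0,-0.02],"claw":0.45},{"slide":[0.12,0.10,0],"rot":[0,0,-0.02],"claw":0.45},{"slide":[0.136,0.113,0],"rot":[0,0,-0.02],"claw":0.45},{"slide":[0.136,0.113,-0.04],"rot":[0,0,-0.02],"claw":0.45}]' 25
python3 - <<'E'
from h import *
d=read_camera("scene"); crop(d,"s4",230,180,430,330,4,1.5)
d=read_camera("top"); crop(d,"t4",230,140,430,290,4,1.8)
E
```

```text
t: 10.95
tool_pos: [0.534, -0.0729, 0.117]
tool_rot: [2.218, 2.221, 0.003]
contact_force: [1.0, -1.0, -0.7]
grip_width: 0.0644
t: 11.58
tool_pos: [0.6711, 0.0411, 0.0771]
tool_rot: [2.237, 2.201, 0.007]
contact_force: [0.3, -0.3, -1.5]
grip_width: 0.0639
```

View pics/s4.png

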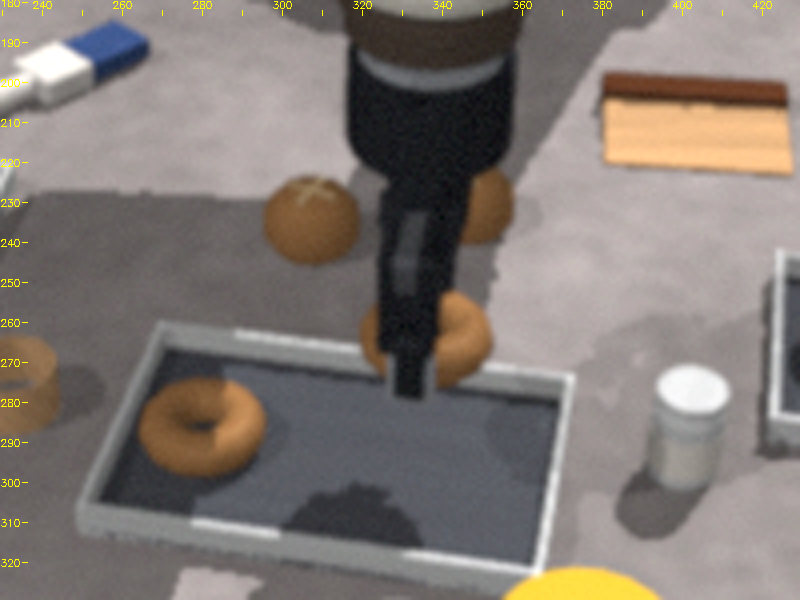

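View pics/t4.png

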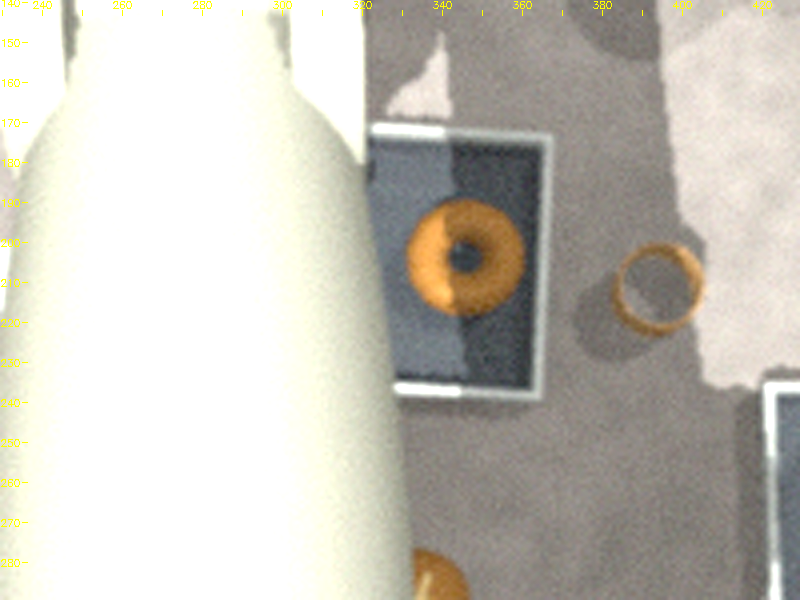

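Run:
```python
from h import *
d=read_camera("scene")
im=d["img"][240:285,310:365,::-1]; cv2.imwrite("pics/s5.png",cv2.convertScaleAbs(cv2.resize(im,None,fx=12,fy=12,interpolation=cv2.INTER_CUBIC),alpha=2))
for tl in (0,):
  for z in(.08,.09,.1): print(z,w2px(d,[(.671,.041,z),(.671,.074,z),(.671,.008,z),(.704,.041,z),(.638,.041,z)]).round(1).tolist())
```

```text
0.08 [[334.9, 267.6], [351.8, 269.4], [318.2, 265.8], [332.7, 278.5], [337.1, 257.3]]
0.09 [[335.1, 263.6], [352.0, 265.4], [318.2, 261.9], [332.8, 274.5], [337.2, 253.3]]
0.1 [[335.2, 259.6], [352.3, 261.3], [318.3, 257.8], [332.9, 270.4], [337.4, 249.3]]
```

View pics/s5.png

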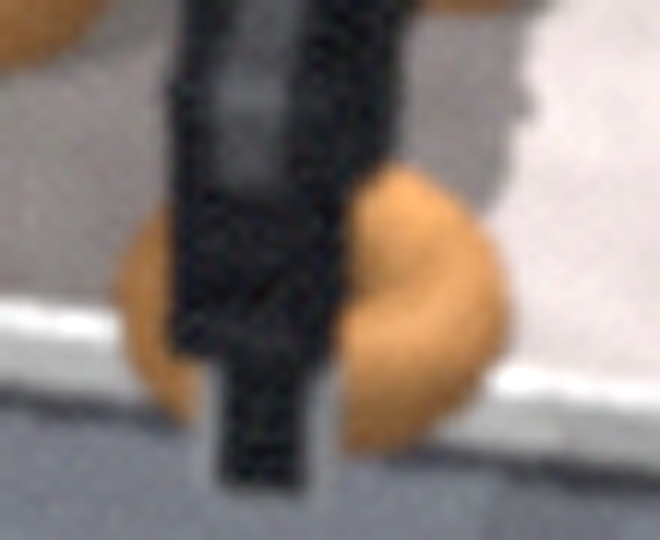

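The ring is held outside its edge, roughly level with its +y side a few degrees high. It sits at about y 0.043, well clear of the sample, so I'll lower it gently.

```bash
python3 -m jog '[{"slide":[-0.002,0,-0.03],"rot":[0,0,0],"claw":0.45},{"slide":[-0.002,0,-0.055],"rot":[0,0,0],"claw":0.45},{"slide":[-0.002,0,-0.067],"rot":[0,0,0],"claw":0.45},{"slide":[-0.002,0,-0.071],"rot":[0,0,0],"claw":0.45},{"slide":[-0.002,0,-0.071],"rot":[0,0,0],"claw":0.45}]' 25
python3 -m jog '[{"slide":[0,0,-0.0015],"rot":[0,0,0],"claw":0.45},{"slide":[0,0,-0.003],"rot":[0,0,0],"claw":0.45},{"slide":[0,0,-0.003],"rot":[0,0,0],"claw":0.45}]' 25
```

```text
t: 12.35
tool_pos: [0.6666, 0.0395, 0.0054]
tool_rot: [2.241, 2.201, 0.001]
contact_force: [-0.7, 0.4, -0.5]
grip_width: 0.0642
t: 12.72
tool_pos: [0.6662, 0.0396, 0.0013]
tool_rot: [2.241, 2.201, 0.0]
contact_force: [-1.0, -0.1, -0.2]
grip_width: 0.0642
```

```bash
python3 -m jog '[{"slide":[0,0,-0.001],"rot":[0,0,0],"claw":0.45},{"slide":[0,0,-0.0015],"rot":[0,0,0],"claw":0.45},{"slide":[0,0,-0.0015],"rot":[0,0,0],"claw":0.45}]' 25
python3 -m jog '[{"slide":[0,0,-0.0005],"rot":[0,0,0],"claw":0.25},{"slide":[0,0,-0.0005],"rot":[0,0,0],"claw":0.15},{"slide":[0,0,-0.0005],"rot":[0,0,0],"claw":0.05},{"slide":[0,0,-0.0005],"rot":[0,0,0],"claw":0.05}]' 25
python3 -m jog '[{"slide":[0,0,0.02],"rot":[0,0,0],"claw":0.05},{"slide":[0,0,0.06],"rot":[0,0,0],"claw":0.05},{"slide":[-0.03,-0.02,0.10],"rot":[0,0,0],"claw":0},{"slide":[-0.08,-0.05,0.10],"rot":[0,0,0],"claw":0},{"slide":[-0.13,-0.08,0.10],"rot":[0,0,0],"claw":0}]' 25
```

```text
t: 13.1
tool_pos: [0.6661, 0.0396, -0.0003]
tool_rot: [-2.241, -2.201, 0.0]
contact_force: [-0.4, 0.4, 0.9]
grip_width: 0.0642
t: 13.6
tool_pos: [0.6662, 0.0396, -0.0007]
tool_rot: [2.241, 2.201, 0.0]
contact_force: [-0.4, -0.2, -0.2]
grip_width: 0.0811
t: 14.22
tool_pos: [0.5355, -0.0411, 0.1014]
tool_rot: [2.239, 2.2, 0.003]
contact_force: [0.4, -0.7, 0.9]
grip_width: 0.0856
```

```bash
python3 -m jog '[{"slide":[-0.04,-0.006,-0.01],"rot":[0,0,0.02],"claw":0},{"slide":[-0.059,-0.008,-0.02],"rot":[0,0,0.02],"claw":0},{"slide":[-0.059,-0.008,-0.03],"rot":[0,0,0.02],"claw":0},{"slide":[-0.059,-0.008,-0.03],"rot":[0,0,0.02],"claw":0}]' 25
python3 - <<'E'
from h import *
d=read_camera("scene"); crop(d,"s6",230,180,430,330,4,1.5)
d=read_camera("top"); crop(d,"t6",230,140,430,290,4,1.8)
E
```

```text
t: 14.72
tool_pos: [0.4777, -0.0484, 0.0695]
tool_rot: [2.219, 2.224, 0.0]
contact_force: [1.1, 0.9, 0.4]
grip_width: 0.0853
```

View pics/s6.png

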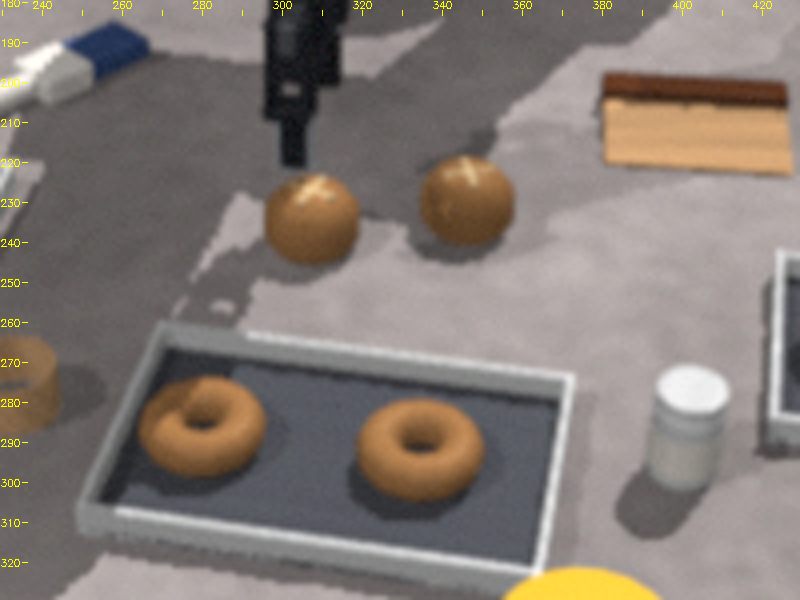

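View pics/t6.png

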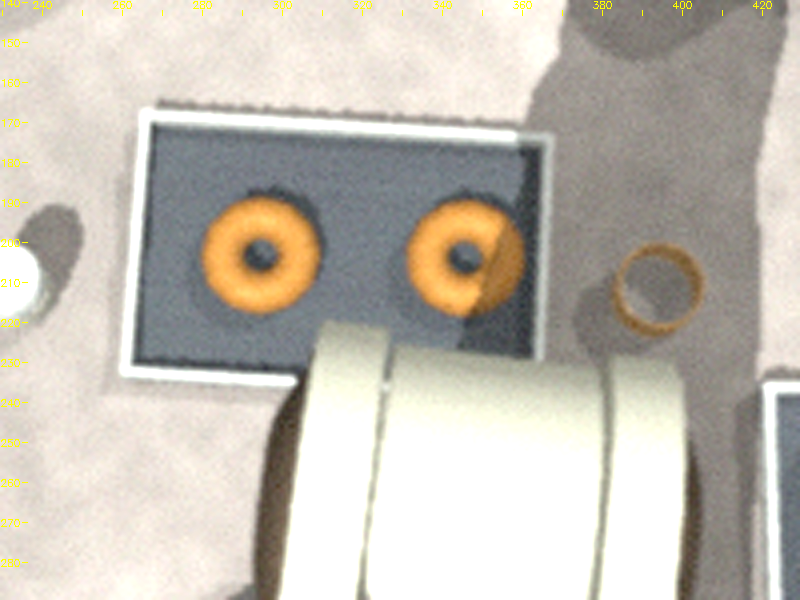

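The ring lies flat in the tray at top-picture (294,203), clear of the sample. Next is round_b.

```bash
python3 -m jog '[{"slide":[-0.001,0,-0.04],"rot":[0,0,0],"claw":0},{"slide":[-0.001,0,-0.06],"rot":[0,0,0],"claw":0},{"slide":[-0.001,0,-0.071],"rot":[0,0,0],"claw":0},{"slide":[-0.001,0,-0.071],"rot":[0,0,0],"claw":0.15},{"slide":[-0.001,0,-0.071],"rot":[0,0,0],"claw":0.25}]' 25
python3 -m jog '[{"slide":[0,0,0],"rot":[0,0,0],"claw":0.35},{"slide":[0,0,0],"rot":[0,0,0],"claw":0.45},{"slide":[0,0,0],"rot":[0,0,0],"claw":0.55},{"slide":[0,0,0],"rot":[0,0,0],"claw":0.55}]' 25
```

```text
t: 15.45
tool_pos: [0.4769, -0.0485, -0.0007]
tool_rot: [2.218, 2.223, 0.001]
contact_force: [0.2, -0.1, -0.3]
grip_width: 0.0638
t: 15.95
tool_pos: [0.477, -0.0485, -0.0003]
tool_rot: [2.218, 2.222, 0.002]
contact_force: [-1.2, 0.7, 6.5]
grip_width: 0.0566
```

```bash
python3 -m jog '[{"slide":[0,0,0],"rot":[0,0,0],"claw":0.2},{"slide":[0,0,-0.003],"rot":[0,0,0],"claw":0.2},{"slide":[0,0,-0.003],"rot":[0,0,0],"claw":0.3},{"slide":[0,0,-0.003],"rot":[0,0,0],"claw":0.45},{"slide":[0,0,-0.003],"rot":[0,0,0],"claw":0.55}]' 25
python3 -m jog '[{"slide":[0,0,0],"rot":[0,0,0],"claw":0.55},{"slide":[0,0,0.001],"rot":[0,0,0],"claw":0.55},{"slide":[0,0,0.02],"rot":[0,0,0],"claw":0.55},{"slide":[0,0,0.05],"rot":[0,0,0],"claw":0.55}]' 25
```

```text
t: 16.58
tool_pos: [0.4766, -0.0485, -0.0043]
tool_rot: [2.219, 2.223, 0.001]
contact_force: [0.7, 0.1, 6.0]
grip_width: 0.0563
t: 17.08
tool_pos: [0.475, -0.0483, 0.0445]
tool_rot: [-2.217, -2.222, 0.003]
contact_force: [0.5, -0.2, -0.6]
grip_width: 0.0566
```

```bash
python3 -m jog '[{"slide":[0,0,0.04],"rot":[0,0,0],"claw":0.55},{"slide":[0,0.03,0.075],"rot":[0,0,0],"claw":0.55},{"slide":[0,0.09,0.075],"rot":[0,0,0],"claw":0.55},{"slide":[0,0.15,0.075],"rot":[0,0,-0.03],"claw":0.55},{"slide":[0,0.21,0.075],"rot":[0,0,-0.03],"claw":0.55}]' 25
python3 -m jog '[{"slide":[0.02,0.05,0],"rot":[0,0,0],"claw":0.55},{"slide":[0.04,0.11,0],"rot":[0,0,0],"claw":0.55},{"slide":[0.06,0.17,0],"rot":[0,0,0],"claw":0.55},{"slide":[0.073,0.23,0],"rot":[0,0,0],"claw":0.55},{"slide":[0.073,0.24,-0.03],"rot":[0,0,0],"claw":0.55}]' 25
python3 -m jog '[{"slide":[0,0,-0.01],"rot":[0,0,0],"claw":0.55},{"slide":[0,0,-0.02],"rot":[0,0,0],"claw":0.55},{"slide":[0,0,-0.02],"rot":[0,0,0],"claw":0.55}]' 25
python3 - <<'E'
from h import *
d=read_camera("scene"); crop(d,"s7",400,180,560,300,5,1.5)
d=read_camera("top"); crop(d,"t7",80,190,320,350,3.3,1.8)
E
```

```text
t: 17.7
tool_pos: [0.4757, 0.1632, 0.12]
tool_rot: [-2.253, -2.189, 0.001]
contact_force: [1.8, -0.6, -0.6]
grip_width: 0.0567
t: 18.32
tool_pos: [0.55, 0.4059, 0.0903]
tool_rot: [2.249, 2.193, 0.004]
contact_force: [0.3, -0.8, -2.0]
grip_width: 0.0565
t: 18.7
tool_pos: [0.5491, 0.4004, 0.0703]
tool_rot: [2.253, 2.189, -0.001]
contact_force: [0.1, 0.8, -0.1]
grip_width: 0.0568
```

View pics/s7.png

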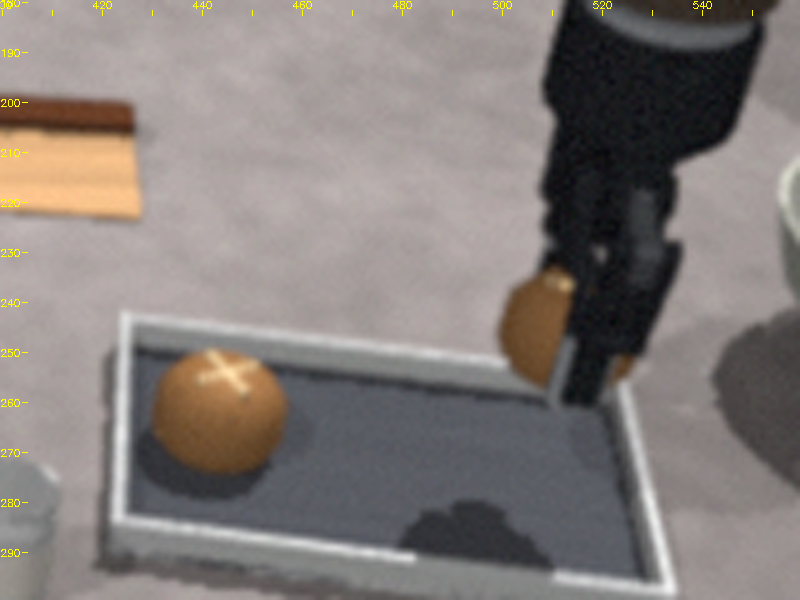

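View pics/t7.png

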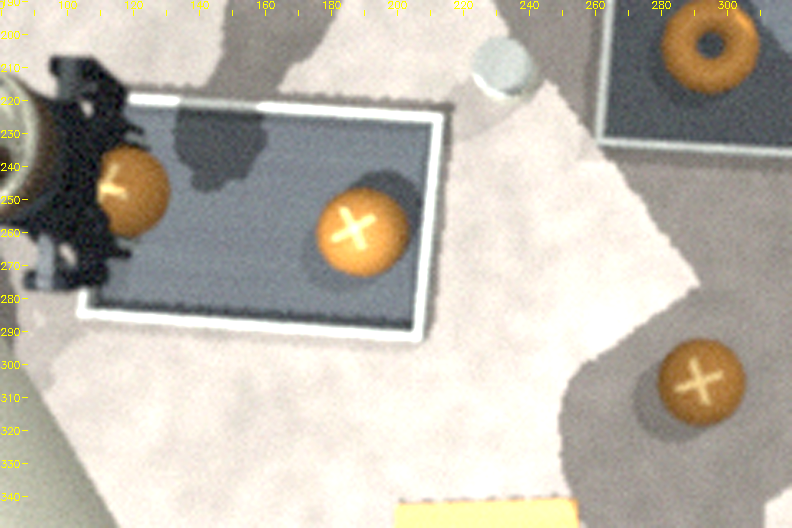

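```bash
python3 - <<'E'
from h import *
d=read_camera("scene")
print(w2px(d,[(.549,.4,.085),(.549,.429,.085),(.549,.371,.085)]).round(1).tolist())
# wall far end inner at +y
d=read_camera("top"); print(w2px(d,[(.549,.371,.085)]))
E
python3 -m jog '[{"slide":[-0.001,0,-0.03],"rot":[0,0,0],"claw":0.55},{"slide":[-0.001,0,-0.05],"rot":[0,0,0],"claw":0.55},{"slide":[-0.001,0,-0.06],"rot":[0,0,0],"claw":0.55},{"slide":[-0.001,0,-0.064],"rot":[0,0,0],"claw":0.55},{"slide":[-0.001,0,-0.066],"rot":[0,0,0],"claw":0.55}]' 25
python3 -m jog '[{"slide":[0,0,-0.001],"rot":[0,0,0],"claw":0.55},{"slide":[0,0,-0.002],"rot":[0,0,0],"claw":0.55},{"slide":[0,0,-0.002],"rot":[0,0,0],"claw":0.55}]' 25
```

```text
[[512.9, 246.6], [526.9, 248.0], [498.9, 245.3]]
[[130.92774733 248.67012237]]
t: 19.52
tool_pos: [0.5484, 0.4018, 0.0048]
tool_rot: [2.252, 2.19, 0.001]
contact_force: [-0.0, 0.3, -1.4]
grip_width: 0.0566
t: 19.9
tool_pos: [0.5482, 0.4016, 0.0024]
tool_rot: [2.252, 2.19, 0.0]
contact_force: [0.6, 0.5, -0.1]
grip_width: 0.0566
```

```bash
python3 -m jog '[{"slide":[0,0,-0.001],"rot":[0,0,0],"claw":0.55},{"slide":[0,0,-0.0015],"rot":[0,0,0],"claw":0.55},{"slide":[0,0,-0.0015],"rot":[0,0,0],"claw":0.55}]' 25
python3 -m jog '[{"slide":[0,0,-0.001],"rot":[0,0,0],"claw":0.55},{"slide":[0,0,-0.001],"rot":[0,0,0],"claw":0.55}]' 25
```

```text
t: 20.27
tool_pos: [0.5481, 0.4015, 0.0007]
tool_rot: [-2.252, -2.19, 0.0]
contact_force: [-0.2, -0.0, -0.6]
grip_width: 0.057
t: 20.52
tool_pos: [0.5482, 0.4016, -0.0001]
tool_rot: [-2.252, -2.19, -0.0]
contact_force: [0.3, -0.3, -0.0]
grip_width: 0.0571
```

```bash
python3 -m jog '[{"slide":[0,0,-0.0005],"rot":[0,0,0],"claw":0.35},{"slide":[0,0,-0.0005],"rot":[0,0,0],"claw":0.2},{"slide":[0,0,-0.0005],"rot":[0,0,0],"claw":0.1},{"slide":[0,0,-0.0005],"rot":[0,0,0],"claw":0.1}]' 25
python3 -m jog '[{"slide":[0,0,0.02],"rot":[0,0,0],"claw":0.1},{"slide":[0,0,0.06],"rot":[0,0,0],"claw":0.05},{"slide":[-0.01,-0.03,0.10],"rot":[0,0,0],"claw":0},{"slide":[-0.03,-0.09,0.10],"rot":[0,0,0],"claw":0},{"slide":[-0.05,-0.15,0.10],"rot":[0,0,0.03],"claw":0}]' 25
python3 -m jog '[{"slide":[-0.01,-0.05,0],"rot":[0,0,0],"claw":0},{"slide":[-0.03,-0.11,0],"rot":[0,0,0],"claw":0},{"slide":[-0.05,-0.17,0],"rot":[0,0,0],"claw":0},{"slide":[-0.055,-0.211,-0.03],"rot":[0,0,0],"claw":0},{"slide":[-0.055,-0.211,-0.03],"rot":[0,0,0],"claw":0}]' 25
python3 - <<'E'
from h import *
d=read_camera("scene"); crop(d,"s8",320,170,560,310,3.3,1.5)
d=read_camera("top"); crop(d,"t8",80,190,320,350,3.3,1.8)
E
```

```text
t: 21.02
tool_pos: [0.5481, 0.4015, -0.0009]
tool_rot: [-2.252, -2.19, 0.0]
contact_force: [-0.9, 0.8, -0.6]
grip_width: 0.0768
t: 21.65
tool_pos: [0.4985, 0.252, 0.1014]
tool_rot: [2.217, 2.224, 0.004]
contact_force: [0.5, -1.4, 0.7]
grip_width: 0.0854
t: 22.28
tool_pos: [0.4425, 0.0397, 0.0692]
tool_rot: [-2.223, -2.219, 0.001]
contact_force: [0.8, 0.1, 0.6]
grip_width: 0.0852
```

View pics/s8.png

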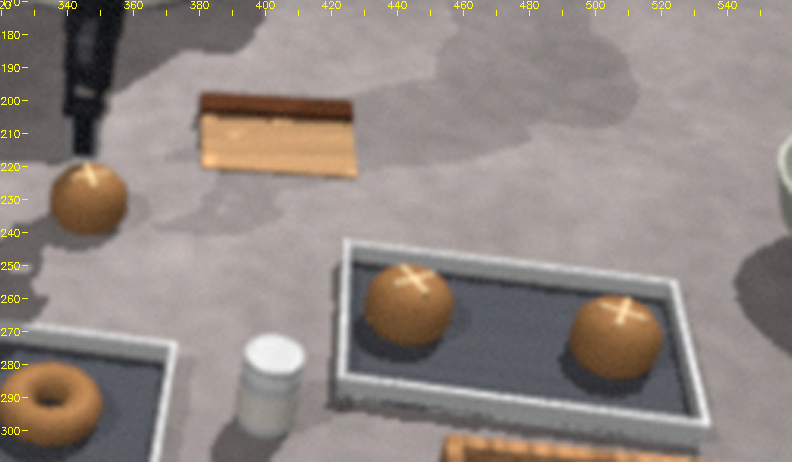

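View pics/t8.png

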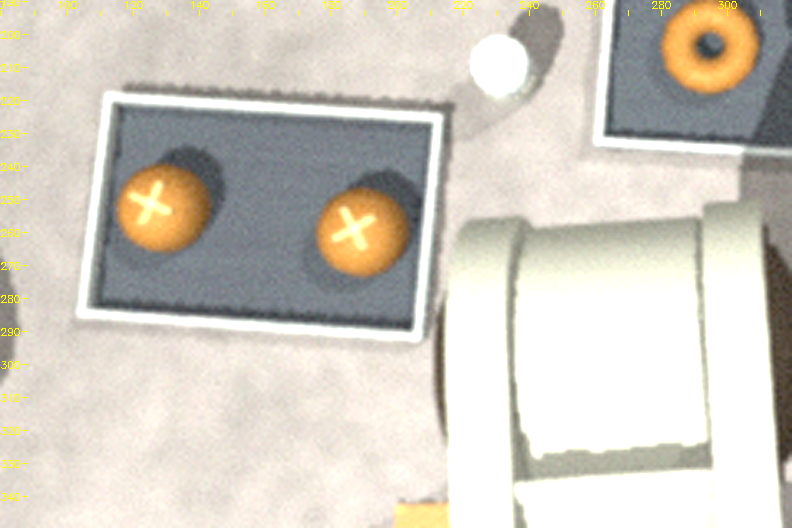

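Round_b sits flat and upright at top-picture (129,253) inside the rim. The middle gap between the two rounds is about 77 mm, so the second round will fit. Now picking round_a.

```bash
python3 -m jog '[{"slide":[0,0,-0.04],"rot":[0,0,0],"claw":0},{"slide":[0,0,-0.06],"rot":[0,0,0],"claw":0},{"slide":[0,0,-0.073],"rot":[0,0,0],"claw":0},{"slide":[0,0,-0.073],"rot":[0,0,0],"claw":0.15},{"slide":[0,0,-0.073],"rot":[0,0,0],"claw":0.25}]' 25
python3 -m jog '[{"slide":[0,0,0],"rot":[0,0,0],"claw":0.35},{"slide":[0,0,0],"rot":[0,0,0],"claw":0.45},{"slide":[0,0,0],"rot":[0,0,0],"claw":0.55},{"slide":[0,0,0],"rot":[0,0,0],"claw":0.55}]' 25
```

```text
t: 23.0
tool_pos: [0.4444, 0.0423, -0.0026]
tool_rot: [2.218, 2.224, 0.002]
contact_force: [-0.1, 0.1, 0.6]
grip_width: 0.0642
t: 23.5
tool_pos: [0.4444, 0.0422, -0.0022]
tool_rot: [2.219, 2.223, 0.003]
contact_force: [-2.3, 1.3, 4.8]
grip_width: 0.0569
```

```bash
python3 -m jog '[{"slide":[0,0,0.001],"rot":[0,0,0],"claw":0.55},{"slide":[0,0,0.02],"rot":[0,0,0],"claw":0.55},{"slide":[0,0,0.06],"rot":[0,0,0],"claw":0.55},{"slide":[0,0.03,0.11],"rot":[0,0,0],"claw":0.55},{"slide":[0.01,0.08,0.12],"rot":[0,0,-0.03],"claw":0.55}]' 25
```

```text
t: 24.12
tool_pos: [0.4553, 0.1224, 0.1205]
tool_rot: [2.254, 2.184, 0.008]
contact_force: [-0.0, -0.1, -0.5]
grip_width: 0.0563
```

```bash
python3 -m jog '[{"slide":[0.02,0.05,0],"rot":[0,0,0],"claw":0.55},{"slide":[0.045,0.105,0],"rot":[0,0,0],"claw":0.55},{"slide":[0.07,0.16,0],"rot":[0,0,0],"claw":0.55},{"slide":[0.091,0.213,0],"rot":[0,0,0],"claw":0.55},{"slide":[0.091,0.213,-0.03],"rot":[0,0,0],"claw":0.55}]' 25
python3 -m jog '[{"slide":[0,0,-0.015],"rot":[0,0,0],"claw":0.55},{"slide":[0,0,-0.02],"rot":[0,0,0],"claw":0.55},{"slide":[0,0,-0.02],"rot":[0,0,0],"claw":0.55}]' 25
python3 - <<'E'
from h import *
d=read_camera("scene"); crop(d,"s9",400,180,560,300,5,1.5)
p=ctrl.state()["tool_pos"]; print(p,w2px(d,[p+[0,-.002,.016],p+[0,.027,.016],p+[0,-.031,.016]]).round(1).tolist())
E
```

```text
t: 24.75
tool_pos: [0.5467, 0.3392, 0.0871]
tool_rot: [2.249, 2.193, 0.007]
contact_force: [-0.1, -1.4, -0.2]
grip_width: 0.0567
t: 25.12
tool_pos: [0.5447, 0.3344, 0.067]
tool_rot: [2.253, 2.189, 0.001]
contact_force: [-0.9, -0.0, 0.1]
grip_width: 0.0566
[0.54496183 0.33458437 0.06752501] [[480.1, 242.9], [494.0, 244.2], [466.2, 241.6]]
```

View pics/s9.png

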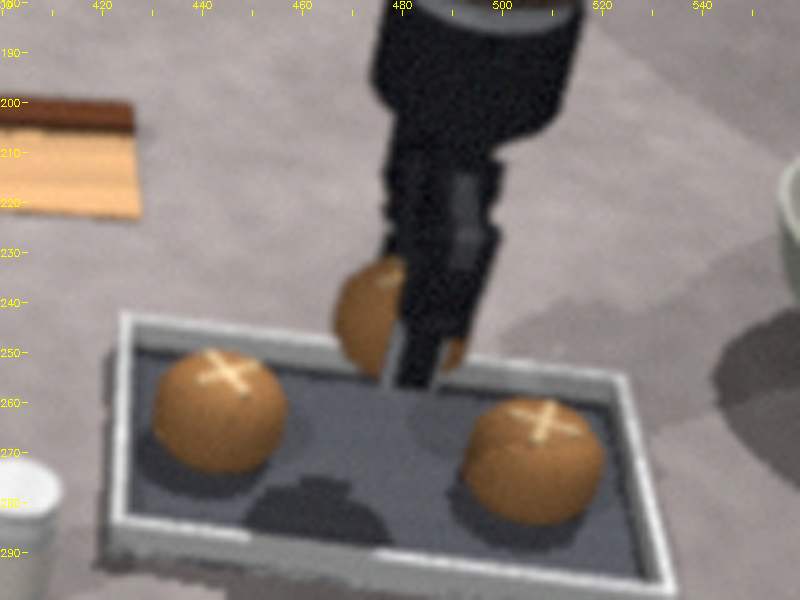

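The held roll spans 466.5–493 px, which puts its centre at about y 0.333, the middle of the gap. I'll lower it.

```bash
python3 -m jog '[{"slide":[0.001,0.001,-0.03],"rot":[0,0,0],"claw":0.55},{"slide":[0.001,0.001,-0.045],"rot":[0,0,0],"claw":0.55},{"slide":[0.001,0.001,-0.056],"rot":[0,0,0],"claw":0.55},{"slide":[0.001,0.001,-0.061],"rot":[0,0,0],"claw":0.55},{"slide":[0.001,0.001,-0.061],"rot":[0,0,0],"claw":0.55}]' 25
python3 -m jog '[{"slide":[0,0,-0.001],"rot":[0,0,0],"claw":0.55},{"slide":[0,0,-0.002],"rot":[0,0,0],"claw":0.55},{"slide":[0,0,-0.002],"rot":[0,0,0],"claw":0.55}]' 25
```

```text
t: 25.8
tool_pos: [0.5457, 0.336, 0.0055]
tool_rot: [2.252, 2.19, 0.0]
contact_force: [0.3, -0.4, -0.7]
grip_width: 0.0567
t: 26.18
tool_pos: [0.5457, 0.336, 0.0034]
tool_rot: [2.252, 2.19, 0.0]
contact_force: [0.2, 0.2, -0.8]
grip_width: 0.0563
```

```bash
python3 -m jog '[{"slide":[0,0,-0.001],"rot":[0,0,0],"claw":0.55},{"slide":[0,0,-0.0015],"rot":[0,0,0],"claw":0.55},{"slide":[0,0,-0.0015],"rot":[0,0,0],"claw":0.55}]' 25
python3 -m jog '[{"slide":[0,0,-0.0005],"rot":[0,0,0],"claw":0.35},{"slide":[0,0,-0.0005],"rot":[0,0,0],"claw":0.2},{"slide":[0,0,-0.0005],"rot":[0,0,0],"claw":0.1},{"slide":[0,0,-0.0005],"rot":[0,0,0],"claw":0.1}]' 25
python3 -m jog '[{"slide":[0,0,0.02],"rot":[0,0,0],"claw":0.1},{"slide":[0,0,0.06],"rot":[0,0,0],"claw":0.1},{"slide":[0,0,0.12],"rot":[0,0,0],"claw":0.1},{"slide":[-0.05,0,0.15],"rot":[0,0,0],"claw":0.1},{"slide":[-0.10,0,0.15],"rot":[0,0,0],"claw":0.1}]' 25
python3 -m jog '[{"slide":[-0.05,0,0],"rot":[0,0,0],"claw":0.1},{"slide":[-0.10,0.02,0],"rot":[0,0,0],"claw":0.1},{"slide":[-0.15,0.04,0],"rot":[0,0,0],"claw":0.1},{"slide":[-0.15,0.04,0],"rot":[0,0,0],"claw":0.1}]' 25
python3 - <<'E'
from h import *
d=read_camera("scene"); crop(d,"s10",110,190,550,330,1.8,1.5)
d=read_camera("top"); crop(d,"t10",90,150,540,320,1.75,1.8)
hsv=cv2.cvtColor(d["img"],cv2.COLOR_RGB2HSV)
m=((hsv[...,1]>110)&(hsv[...,0]<25)).astype(np.uint8)
n,l,s,c=cv2.connectedComponentsWithStats(m)
for i in range(1,n):
    if 300<s[i][4]<1500 and 160<c[i][1]<340: print(s[i],c[i].round(1),px2w(d,[c[i]],.02)[0].round(3))
E
```

```text
t: 26.55
tool_pos: [0.5456, 0.336, 0.0019]
tool_rot: [2.252, 2.19, 0.0]
contact_force: [-0.8, -1.6, 0.8]
grip_width: 0.0568
t: 27.05
tool_pos: [0.5456, 0.336, 0.0011]
tool_rot: [-2.252, -2.19, 0.0]
contact_force: [-0.7, 0.2, 0.1]
grip_width: 0.0766
t: 27.68
tool_pos: [0.4459, 0.3367, 0.1559]
tool_rot: [2.253, 2.189, 0.01]
contact_force: [-0.4, 0.8, 0.6]
grip_width: 0.077
t: 28.18
tool_pos: [0.2932, 0.3771, 0.1533]
tool_rot: [-2.247, -2.194, -0.004]
contact_force: [-0.0, 0.6, 0.7]
grip_width: 0.077
[281 189  29  29 606] [294.8 203.4] [0.665 0.04  0.02 ]
[332 190  29  29 610] [346. 204.] [ 0.666 -0.073  0.02 ]
[116 240  28  26 547] [129.2 252.7] [0.548 0.401 0.02 ]
[145 242  29  26 554] [159.  254.5] [0.546 0.334 0.02 ]
[176 247  28  27 544] [189.5 259.9] [0.535 0.266 0.02 ]
[431 246  24  47 816] [442.6 269.1] [ 0.527 -0.285  0.02 ]
[482 247  22  46 824] [492.4 269.5] [ 0.528 -0.395  0.02 ]
```

View pics/s10.png

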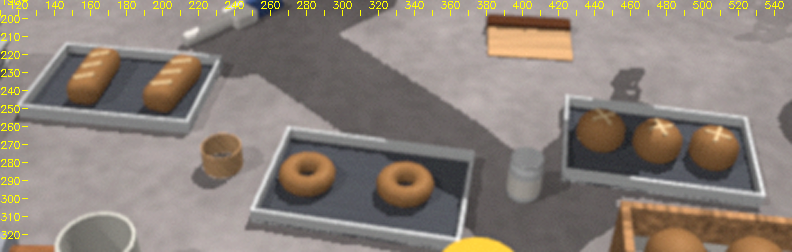

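View pics/t10.png

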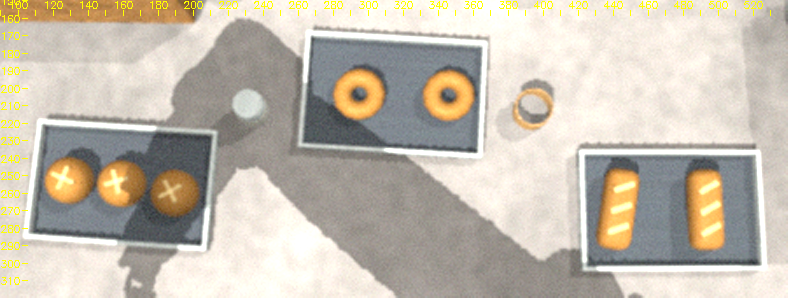

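All the rolls are flat, upright, inside the rims and separate. The samples are at their original pixels, and the arm is clear.

```bash
python3 -c "
from cell import workorder; print(workorder.finish_job())"
```

```text
the job is handed in; nothing more can be done
None
```

All four loose rolls are in their matching trays, and I handed the job in at about 28 s of robot time. The long roll went in with the long sample, the ring with the ring sample, and both rounds with the round sample.

- **Final pictures (both cameras):** every roll lies flat and right side up inside its rim, and none is on top of another. The two placed rounds and the sample sit about 67–69 mm apart between centres, which leaves roughly 10 mm between rolls. The samples are within half a pixel of where they started.
- **Setting down:** I lowered each roll in steps of 1–2 mm until it was at, or within about half a millimetre of, the floor height worked out from its pick, then opened the fingers. The contact force never gave a clear touch signal, so that last half millimetre is not confirmed. The highest force reading was about 7 N, while gripping.
- **Re-grips:** I gripped the ring and the first round again a few millimetres lower, because the first grips sat high. The ring hung a few degrees off level while carried, but it lies flat now.

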